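# Move a comb bridge to the new terminal strip and close its cover

## Robot

A 6-joint arm with a two-finger parallel gripper is mounted at the origin on the work surface; the furniture and walls round the work are solid. World frame = base frame: x ahead of the robot, y to its left, z up, the work surface at z = 0. Lengths are in m, angles in rad, forces in N, time in s.
With the tool pointing down it reaches from about 0.275 to 0.825 m from the base axis. Payload 4.9 kg.
Tool frame: the origin (TCP) lies at the very end of the fingers, on their centre line; the grasp point (between the pads) lies 19 mm behind it; z points along the fingers, y is the line along which they close (so a half turn about z gives the same grasp; the last joint's range is limited). The gripper opens to 85 mm and grips with 20 to 120 N. Pads are 22 mm wide; open, the fingers measure 114 mm over their backs; the gripper's body (76 mm by 85 mm) begins 54 mm behind the grasp point. The pads swing forward as they close: fully open they stand 13 mm farther back than shut.
Start: joints at [-1.441, 0.326, -0.193, 1.052, 0, 1.437], TCP at [0.143, -0.531, 0.231] pointing down, gripper open.
Joint ranges: [-2.65, 2.65], [-0.97, 1.79], [-1.3, 1.35], [-1.93, 2.1], [-1.47, 1.37], [-3.14, 3.14]. Speed limits (rad/s): [2.57, 2.57, 3.14, 3.14, 3.14, 3.14].

## Interface

Orientations are given as [roll, pitch, yaw] about the fixed x, y, z axes, in that order (R = Rz(yaw) Ry(pitch) Rx(roll)).
In Python, from cell import manip gives the robot as it stands. The module is installed in compiled form; this text tells all that it offers.
- The arm moves only by the tool jog_arm, never from a script. Its argument "motion" is a list of rows, each an object with "travel": the shift along the tool's x, y, z scaled (see below), a list of three; "dr": the turn, a rotation vector about the tool's x, y, z scaled (see below), a list of three. In form: [{"travel": [dx, dy, dz], "dr": [rx, ry, rz]}, ...]. A call has 1 to 5 rows; each row is the pose to reach, as a shift and turn from the pose commanded when the call began, along the tool's axes at that moment; what a row does not reach only later rows make up. The controller multiplies each number of a shift by 120 mm and each number of a turn by 45 degrees. A row lasts 1/10 s, in which the tool goes at most 50 mm and 8.59 degrees, less where a joint would pass 70% of its speed; a pose out of reach is approached as far as the arm can. A call with a number of a shift or a turn outside -1 to 1 is refused whole. A call with a gripper value outside its range is refused whole. "jaw" is the gripper's target within -1 to 1 (fully open at 1, half-way at 0, shut at -1), set as the call begins (left out, the last holds). The fingers move at their own pace and stop on an object; "squeeze" is the grip in N (left out, the last holds). Time passes only in rows, so rows that repeat a pose let the fingers close. It gives the time, the measured TCP pose, the force, the opening and the grip force at its end, in the units of the state.
- manip.observe(): the state, without advancing time (a new reading comes with each control period).
- manip.camera(name): name is "scene" or "top"; returns a dict with "color" (480x640x3 uint8, red, green, blue), "fx", "fy", "cx", "cy" (pixels), "rvec" (rotation vector, rad) and "tvec" (3), from world to camera coordinates, as OpenCV has them. Camera axes: x right, y down, z forward; pixel columns grow to the right and rows downward; lengths in m; the calibration is good to about 2 mm. A picture is of the moment at which its call begins. There is no depth.
- manip.close_job(): hands the job in; it is judged then, once.
The state is a dict: "time_s": time; "joint_pos": joint angles; "qd": joint speeds; "joint_efforts": joint torques, N m; "tcp_pos": TCP position; "ee_rot": TCP orientation; "contact_force": force on the tool from outside, world axes, zero at the start; "ft_torque": the same for the moment, N m; "finger_gap": finger opening in m; "gripper_force": force on a finger pad.
Only numpy, scipy, OpenCV 4.12 (cv2) and the standard library are available. Lean on these libraries where they do the work, as an engineer would, in place of code of your own. Each camera call takes 0.05 s, during which the arm holds its last target. There are 200 camera calls.

## Task

Pull the eight-tongued comb bridge out of the old terminal strip on the plywood offcut and plug it into the terminal strip on the steel plate, all eight tongues in the eight slots and pressed fully home. Then swing that strip's clear hinged cover fully shut over it. Leave the tools and other things on the bench where they lie.

Things in the scene. Friction and masses are not known exactly. Their poses are not given: they have to be found in the camera images.
- bridge: comb bridge. Grey spine 84 (its y) x 12 (x) x 10 mm high; on its middle a grip 30 (y) x 12 (x) mm rising to 34 mm above the origin; pinch it across x or along y. Below, eight copper tongues along y at 10 mm pitch, each 5 (x) x 3 (y) mm, 15 mm long, tips rounded. Origin: centre of the spine's underside, which seats on the terminals; z up. About 70 g; ends alike: fits either way round
- panel: new strip, fixed: steel plate 120 (x) x 160 (y) x 4 mm, on it a rail with eight grey terminals in a row along y at 10 mm pitch, and a hinged cover. Origin: centre of the plate's underside; x points from the row to the cover's hinge. Terminals' top face: 32 mm wide (x), 54 mm above the bench, lower screw shoulders beside it. Black hinge posts, 98 mm high, at x = 34, y = +-54.5 mm
- panel_seat (a point): centre of the new strip's slot row, on the terminals' top face, 54 mm above the bench. Eight slots, each 7.2 (x) x 5.2 (y) mm and 18 mm deep, at y = -35 to +35 mm in 10 mm steps (axes as panel). With the bridge home its origin is here
- cover (a joint): angle of the clear cover, rad: 0 = shut, level over the terminals; grows as it opens up and back, 3.05 = laid right back. Starts at 2.4 to 3.0; a stiff hinge (0.05 N m) keeps it where it is left. Shut, its underside is 4 mm above the grip of a bridge that is home; a proud bridge blocks it
- cover_hinge (a point): middle of the cover's hinge axis, 93.5 mm above the bench, 34 mm behind the slot row; the axis is parallel to the panel's y
- cover_tab (a point): middle of the black pull tab on the cover's free edge: 24 mm wide (parallel to the hinge), 5 mm thick, 36 mm long. Shut, it is 94 mm in front of the hinge and 9 mm below it, so 84.5 mm above the bench. Pinched by its side edges (fingers closing parallel to the hinge) it turns between the fingers as the cover swings. Axes: the panel's when shut, turned about y by the joint
- donor: the old salvaged strip, fixed: plywood offcut 95 mm (x) x 150 mm (y) x 9 mm with the same rail and eight terminals, no cover. Origin: centre of the board's underside; y along the row.
- donor_seat (a point): centre of the old strip's slot row on its terminals' top face, 59 mm above the bench; the bridge's origin is here at the start.
- driver: small screwdriver with a blue-and-white handle, 184 mm long, 18 mm thick, lying between the two strips; origin at the centre of its underside, y axis along it
- cell: AA battery cell, 50 mm long, 15 mm thick, lying behind the work; origin at the centre of its underside, y axis along it
- tape_roll: roll of black tape, 55 mm across, 19 mm high, lying behind the work; origin at the centre of its underside

How it is judged:
By the outcome, as a careful person would: the job done as asked, in the order asked, and still so for the second after the job is handed in, with the robot touching nothing.
It also fails if it takes over 62 s, if anything falls off the work surface, if the arm or the gripper's body presses on something with over 40 N, if the wrist force passes 120 N, or if a joint passes its speed limit or range.

## Working session

There is one attempt and no reset: what is moved stays moved. The work goes in short steps, Python scripts to look and compute and a tool call to move; the robot and the scene stay as the last step left them, time stands still between calls to the robot, and variables do not carry over. Pictures are saved under pics/ and viewed, at most 10 in all, crops included, and the job is handed in when it is done.

Besides the shell and the picture viewer there is one more tool, called after "Call:" as name([rows], argument=value, ...), one row to a line, values as JSON. jog_arm: Moves the arm, as the interface text tells. Shifts and turns lie within -1 to 1; 1 stands for 120 mm of shift or 45 degrees of turn. Its arguments: {"type":"object","properties":{"motion":{"type":"array"},"jaw":{"type":"number"},"squeeze":{"type":"number"}},"required":["motion"]}

```bash
mkdir -p pics
cat > h.py <<'E'
import numpy as np, cv2
from scipy.spatial.transform import Rotation as R
from cell import manip
def snap(n):
    c=manip.camera(n); c['R']=R.from_rotvec(np.ravel(c['rvec'])).as_matrix(); c['t']=np.ravel(c['tvec']); return c
def save(c,fn,box=None,s=1):
    im=c['color'][:,:,::-1]
    if box: im=im[box[1]:box[3],box[0]:box[2]]
    cv2.imwrite('pics/'+fn,cv2.resize(im,None,fx=s,fy=s,interpolation=cv2.INTER_CUBIC))
def atz(c,u,v,z):
    d=c['R'].T@np.array([(u-c['cx'])/c['fx'],(v-c['cy'])/c['fy'],1]); o=-c['R'].T@c['t']
    return o+d*(z-o[2])/d[2]
def proj(c,p):
    q=np.atleast_2d(p)@c['R'].T+c['t']; return np.c_[q[:,0]/q[:,2]*c['fx']+c['cx'],q[:,1]/q[:,2]*c['fy']+c['cy']]
def tri(c1,p1,c2,p2):
    A=[];b=[]
    for c,(u,v) in((c1,p1),(c2,p2)):
        d=atz(c,u,v,0); o=-c['R'].T@c['t']; d=(d-o)/np.linalg.norm(d-o); P=np.eye(3)-np.outer(d,d); A.append(P); b.append(P@o)
    return np.linalg.lstsq(np.vstack(A),np.hstack(b),rcond=None)[0]
def st():
    s=manip.observe()
    for k in('time_s','tcp_pos','ee_rot','contact_force','finger_gap','gripper_force','joint_pos'): print(k,np.round(s[k],4))
E
python3 - <<'E'
from h import *
for n in('top','scene'):
    c=snap(n); save(c,n+'0.png'); np.save(n+'.npy',c,allow_pickle=True); print(n,c['fx'],-c['R'].T@c['t'],c['R'].round(2).tolist())
st()
E
```

```text
top 489.1109411959604 [ 0.41887479 -0.0612484   0.91950819] [[-0.0, -1.0, 0.02], [-1.0, 0.0, -0.08], [0.08, -0.02, -1.0]]
scene 608.0188504624805 [0.09325112 0.73096819 0.60251822] [[-0.88, -0.47, 0.02], [-0.25, 0.43, -0.87], [0.4, -0.77, -0.5]]
time_s 0.1
tcp_pos [ 0.1434 -0.5305  0.2306]
ee_rot [-3.1401e+00 -2.0000e-04  2.6370e-01]
contact_force [ 0.2141 -0.6752 -0.189 ]
finger_gap 0.085
gripper_force 0.0
joint_pos [-1.4412  0.3269 -0.1935  1.052   0.      1.4366]
```

View pics/top0.png

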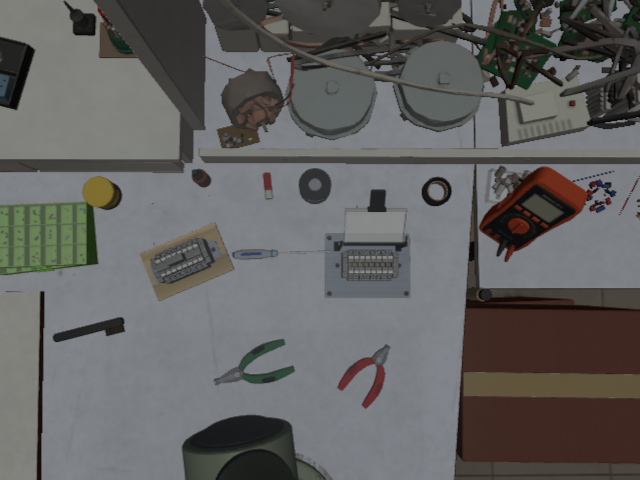

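View pics/scene0.png

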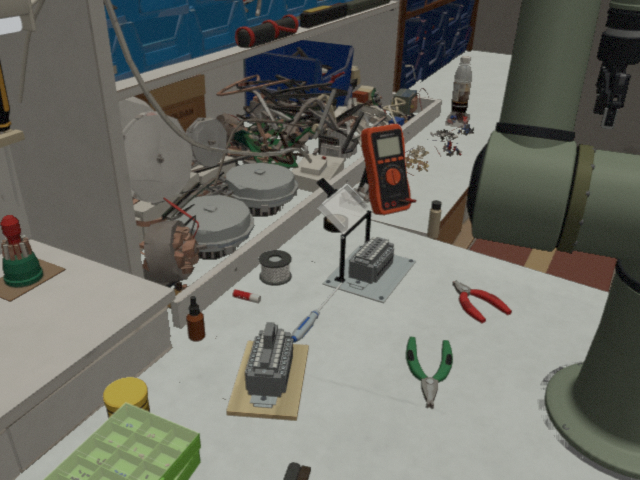

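The top view shows the donor near (187,262), the panel near (367,265) and the cover laid back at (375,225). The scene view shows the bridge at (270,345). I'll enlarge these areas.

Run:
```python
from h import *
t=np.load('top.npy',allow_pickle=True).item(); s=np.load('scene.npy',allow_pickle=True).item()
def cr(c,x0,y0,w,h,k):
    im=cv2.resize(c['color'][y0:y0+h,x0:x0+w,::-1],None,fx=k,fy=k,interpolation=cv2.INTER_CUBIC)
    for i in range(0,w,10): cv2.putText(im,str(x0+i) if i%20==0 else '',(i*k,8),0,.3,(0,0,255),1); im[:4,i*k]=(0,0,255)
    for i in range(0,h,10): cv2.putText(im,str(y0+i),(0,i*k+3),0,.3,(0,0,255),1)
    return im
cv2.imwrite('pics/t1.png',np.hstack([cr(t,135,215,100,120,4),cr(t,320,185,100,120,4)]))
cv2.imwrite('pics/s1.png',np.hstack([cr(s,225,310,100,120,4),cr(s,315,170,100,120,4)]))
```

```text
(no output)
```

View pics/t1.png

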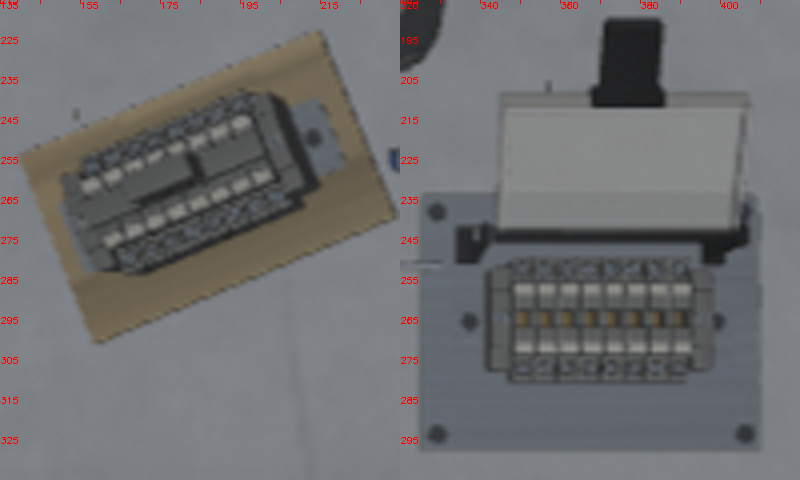

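View pics/s1.png

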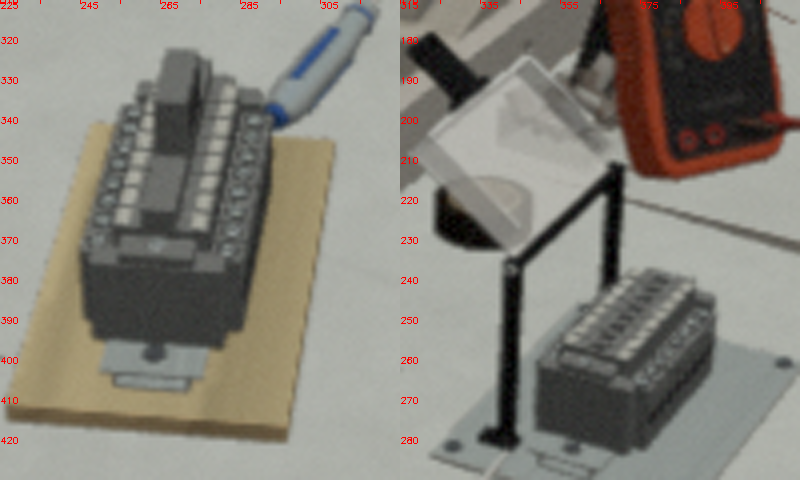

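Run:
```python
from h import *
t=np.load('top.npy',allow_pickle=True).item(); s=np.load('scene.npy',allow_pickle=True).item()
def show(name,c,pts,z):
    P=np.array([atz(c,*p,z) for p in pts]); print(name,'mean',P.mean(0).round(4))
    for i in range(len(P)):
        d=P[(i+1)%len(P)]-P[i]; print('  ',P[i].round(4),np.linalg.norm(d[:2]).round(4),np.degrees(np.arctan2(d[1],d[0])).round(1))
show('donor top',t,[(215,222.5),(235,268.2),(159.2,300.7),(140.5,253.7)],.009)
show('donor scene',s,[(247.5,340.5),(308.7,345.2),(296.7,417.5),(227,412)],.009)
show('panel top',t,[(325,233.2),(410,233.2),(410,297.5),(325,297.5)],.004)
show('slots',t,[(350.7,264.7),(390.2,264.7)],.054)
# end-plate/terminal white rows donor
show('donor white back',t,[(135+91/4,215+185/4),(135+243/4,215+122/4)],.059)
show('donor white front',t,[(135+113/4,215+240/4),(135+264/4,215+176/4)],.059)
show('panel white back',t,[(320+124/4,185+289/4),(320+282/4,185+289/4)],.054)
show('panel white front',t,[(320+124/4,185+340/4),(320+282/4,185+341/4)],.054)
# tab: far end / tab base in both
print('tab mid', tri(t,(320+232/4,185+62/4),s,(315+48/4,170+68/4)))
print('hinge posts scene top', atz(s,315+113/4,170+262/4,.096),atz(s,315+216/4,170+168/4,.096))
print('posts top',atz(t,320+70/4,185+235/4,.096),atz(t,320+340/4,185+240/4,.096))
st_=R.from_euler('xyz',manip.observe()['ee_rot']).as_matrix(); print(st_.round(3))
```

```text
donor top mean [0.4621 0.1701 0.009 ]
   [0.5343 0.1204 0.009 ] 0.0936 -155.9
   [0.4489 0.0821 0.009 ] 0.1509 113.3
   [0.3892 0.2207 0.009 ] 0.0941 22.8
   [0.476  0.2572 0.009 ] 0.1487 -66.9
donor scene mean [0.4572 0.1758 0.009 ]
   [0.5307 0.1249 0.009 ] 0.0948 -157.6
   [0.4431 0.0888 0.009 ] 0.1498 113.0
   [0.3847 0.2267 0.009 ] 0.0929 22.9
   [0.4703 0.2628 0.009 ] 0.1506 -66.3
panel top mean [ 0.4544 -0.1649  0.004 ]
   [ 0.5147 -0.0852  0.004 ] 0.1604 -90.0
   [ 0.5147 -0.2457  0.004 ] 0.1207 179.1
   [ 0.3939 -0.2438  0.004 ] 0.1588 89.9
   [ 0.3943 -0.0849  0.004 ] 0.1204 -0.1
slots mean [ 0.4533 -0.1644  0.054 ]
   [ 0.4534 -0.1293  0.054 ] 0.0702 -90.1
   [ 0.4533 -0.1995  0.054 ] 0.0702 89.9
donor white back mean [0.4734 0.1765 0.059 ]
   [0.4596 0.2094 0.059 ] 0.0714 -67.2
   [0.4872 0.1435 0.059 ] 0.0714 112.8
donor white front mean [0.4495 0.1666 0.059 ]
   [0.4355 0.1992 0.059 ] 0.071 -66.8
   [0.4635 0.134  0.059 ] 0.071 113.2
panel white back mean [ 0.4665 -0.1651  0.054 ]
   [ 0.4666 -0.1299  0.054 ] 0.0702 -90.0
   [ 0.4665 -0.2002  0.054 ] 0.0702 90.0
panel white front mean [ 0.4437 -0.1648  0.054 ]
   [ 0.444  -0.1298  0.054 ] 0.0701 -90.4
   [ 0.4434 -0.1999  0.054 ] 0.0701 89.6
tab mid [ 0.55027559 -0.16671661  0.14945208]
hinge posts scene top [ 0.48389868 -0.1066107   0.096     ] [ 0.48239662 -0.21249978  0.096     ]
posts top [ 0.48713099 -0.10391329  0.096     ] [ 0.48495826 -0.21832822  0.096     ]
[[ 0.965  0.261 -0.   ]
 [ 0.261 -0.965  0.002]
 [ 0.    -0.002 -1.   ]]
```

```bash
cat >> h.py <<'E'
def cur():
    s=manip.observe(); return np.array(s['tcp_pos']),R.from_euler('xyz',s['ee_rot'])
def down(yc,tilt=0): # tool-down, tool x axis at angle yc deg
    a=np.radians(yc); x=np.array([np.cos(a),np.sin(a),0]); z=np.array([0,0,-1.]); return R.from_matrix(np.c_[x,np.cross(z,x),z])
def plan(p,Rt,n=1,rotn=None):
    p0,R0=cur(); P0,Q0=p0.copy(),R0; rv=(R0.inv()*Rt).as_rotvec()
    for k in range(1,n+1):
        pk=P0+(np.array(p)-P0)*k/n; Rk=Q0*R.from_rotvec(rv*min(1,k/(rotn or n)))
        t=(R0.inv().apply(pk-p0)/.12).round(3); d=((R0.inv()*Rk).as_rotvec()/np.radians(45)).round(3)
        print('travel',t.tolist(),'dr',d.tolist()); p0=p0+R0.apply(t*.12); R0=R0*R.from_rotvec(d*np.radians(45))
E
python3 - <<'E'
from h import *
plan([.4615,.171,.19],down(113),5)
E
```

```text
travel [0.817, -0.99, 0.069] dr [-0.0, -0.0, -0.435]
travel [1.101, -0.66, 0.07] dr [-0.0, -0.001, -0.435]
travel [1.259, -0.252, 0.068] dr [-0.001, -0.0, -0.435]
travel [1.27, 0.183, 0.068] dr [0.0, -0.001, -0.435]
travel [1.136, 0.599, 0.068] dr [-0.0, 0.0, -0.435]
```

Call:
jog_arm([
  {"travel": [0.82, -0.99, 0], "dr": [0, 0, 0]},
  {"travel": [0.82, -0.99, 0], "dr": [0, 0, 0]},
  {"travel": [0.82, -0.99, 0], "dr": [0, 0, 0]},
  {"travel": [0.82, -0.99, 0], "dr": [0, 0, 0]},
], jaw=0)

```text
time_s: 0.5
tcp_pos: [0.2083, -0.385, 0.2306]
ee_rot: [-3.137, -0.001, 0.268]
contact_force: [-0.3, -1.0, -0.1]
finger_gap: 0.0426
gripper_force: 0.0
```

Call:
jog_arm([
  {"travel": [0.82, -0.99, 0], "dr": [0, 0, 0]},
  {"travel": [0.82, -0.99, 0], "dr": [0, 0, 0]},
  {"travel": [0.82, -0.99, 0], "dr": [0, 0, 0]},
  {"travel": [0.82, -0.99, 0], "dr": [0, 0, 0]},
])

```text
time_s: 0.9
tcp_pos: [0.2722, -0.246, 0.231]
ee_rot: [-3.139, -0.0, 0.27]
contact_force: [-0.0, 0.1, 0.7]
finger_gap: 0.0429
gripper_force: 0.0
```

Call:
jog_arm([
  {"travel": [0.82, -0.99, 0], "dr": [0, 0, 0]},
  {"travel": [0.82, -0.99, 0], "dr": [0, 0, 0]},
  {"travel": [0.82, -0.99, 0], "dr": [0, 0, 0]},
  {"travel": [0.82, -0.99, 0], "dr": [0, 0, 0]},
])

```text
time_s: 1.3
tcp_pos: [0.337, -0.1061, 0.2313]
ee_rot: [-3.141, -0.001, 0.273]
contact_force: [0.3, -0.8, -0.2]
finger_gap: 0.0426
gripper_force: 0.0
```

Call:
jog_arm([
  {"travel": [0.82, -0.99, 0], "dr": [0, 0, -0.8]},
  {"travel": [0.82, -0.99, 0], "dr": [0, 0, -0.8]},
  {"travel": [0.82, -0.99, 0], "dr": [0, 0, -0.8]},
  {"travel": [0.82, -0.99, 0], "dr": [0, 0, -0.8]},
  {"travel": [0.82, -0.99, 0], "dr": [0, 0, -0.8]},
])

```text
time_s: 1.8
tcp_pos: [0.4004, 0.0308, 0.2311]
ee_rot: [3.141, 0.001, 0.896]
contact_force: [0.3, -0.8, 0.3]
finger_gap: 0.0429
gripper_force: 0.0
```

Run:
```python
from h import *
st(); plan([.4615,.171,.16],down(113),2)
```

```text
time_s 1.8
tcp_pos [0.4004 0.0308 0.2311]
ee_rot [3.1413e+00 7.0000e-04 8.9600e-01]
contact_force [ 0.3462 -0.7851  0.2785]
finger_gap 0.0429
gripper_force 0.0
joint_pos [-1.0710e-01  4.9000e-02 -5.4100e-01  9.8090e-01 -7.0000e-04  2.1385e+00]
travel [0.616, -0.166, 0.296] dr [-0.0, 0.0, -0.685]
travel [0.613, 0.172, 0.295] dr [-0.0, 0.001, -0.685]
```

Call:
jog_arm([
  {"travel": [0.616, -0.166, 0.296], "dr": [0, 0, -0.685]},
  {"travel": [0.616, -0.166, 0.296], "dr": [0, 0, -0.685]},
  {"travel": [0.616, -0.166, 0.296], "dr": [0, 0, -0.685]},
  {"travel": [0.616, -0.166, 0.296], "dr": [0, 0, -0.685]},
])

```text
time_s: 2.2
tcp_pos: [0.4306, 0.099, 0.1949]
ee_rot: [-3.14, 0.001, 1.431]
contact_force: [0.4, -1.0, -0.1]
finger_gap: 0.0429
gripper_force: 0.0
```

Call:
jog_arm([
  {"travel": [0.613, 0.172, 0.295], "dr": [0, 0, -0.685]},
  {"travel": [0.613, 0.172, 0.295], "dr": [0, 0, -0.685]},
  {"travel": [0.613, 0.172, 0.295], "dr": [0, 0, -0.685]},
  {"travel": [0.613, 0.172, 0.295], "dr": [0, 0, -0.685]},
  {"travel": [0.613, 0.172, 0.295], "dr": [0, 0, -0.685]},
])

```text
time_s: 2.7
tcp_pos: [0.4617, 0.1684, 0.1599]
ee_rot: [-3.141, 0.0, 1.963]
contact_force: [-0.2, -1.6, -0.7]
finger_gap: 0.0427
gripper_force: 0.0
```

Run:
```python
from h import *
st()
t=snap('top'); s=snap('scene'); np.save('top1.npy',t,allow_pickle=True); np.save('scene1.npy',s,allow_pickle=True)
p,_=cur()
a=cv2.resize(t['color'][190:310,130:230,::-1],None,fx=4,fy=4,interpolation=2)
b=cv2.resize(s['color'][240:400,215:315,::-1],None,fx=4,fy=4,interpolation=2)[:600]
for im,c,o in((a,t,(130,190)),(b,s,(215,240))):
    for q in([p]+[np.array([.4615,.171,.093])]):
        u=(proj(c,q)[0]-o)*4; cv2.circle(im,tuple(int(v) for v in u),2,(0,0,255),-1)
a=cv2.copyMakeBorder(a,0,600-480,0,0,0); b=cv2.copyMakeBorder(b,0,600-b.shape[0],0,0,0)
cv2.imwrite('pics/c2.png',np.hstack([a,b]))
```

```text
time_s 2.7
tcp_pos [0.4617 0.1684 0.1599]
ee_rot [-3.1407e+00  5.0000e-04  1.9630e+00]
contact_force [-0.2127 -1.6007 -0.6618]
finger_gap 0.0427
gripper_force 0.0
joint_pos [ 1.9990e-01  2.8370e-01 -4.4980e-01  8.3810e-01 -6.0000e-04  1.3785e+00]
```

View pics/c2.png

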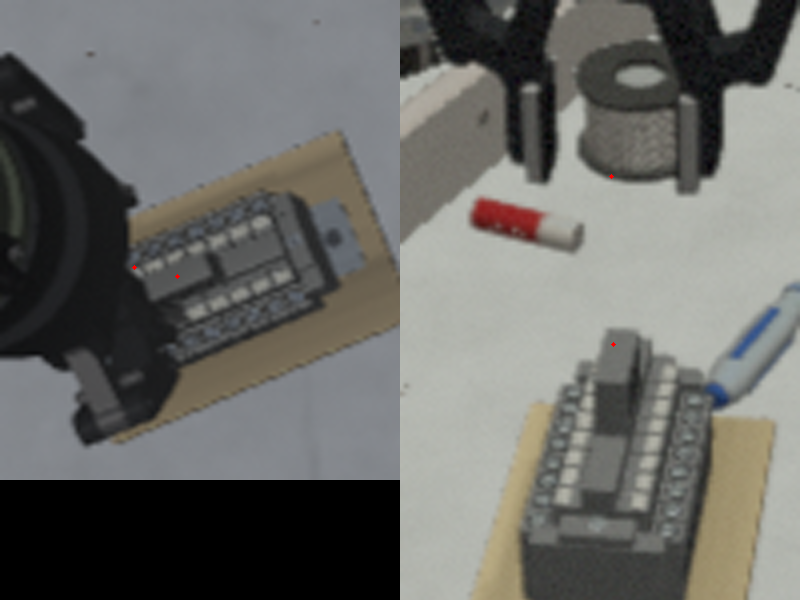

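The fingers are at (537,183) and (688,192) in the right half of the crop, and the grip top is near (620,340). That agrees with my estimate to about 2 mm. I'll pinch lightly along the row first to locate its y in the robot frame, then grip across x.

Call:
jog_arm([
  {"travel": [0, 0, 0], "dr": [0, 0, 1]},
  {"travel": [0, 0, 0], "dr": [0, 0, 1]},
  {"travel": [0, 0, 0], "dr": [0, 0, 1]},
  {"travel": [0, 0, 0], "dr": [0, 0, 1]},
  {"travel": [0, 0, 0], "dr": [0, 0, 1]},
], jaw=0.2)

```text
time_s: 3.3
tcp_pos: [0.4615, 0.1694, 0.1606]
ee_rot: [3.141, -0.0, 1.208]
contact_force: [-0.5, 0.9, 0.5]
finger_gap: 0.0514
gripper_force: 0.0
```

Call:
jog_arm([
  {"travel": [0, 0, 0], "dr": [0, 0, 1]},
  {"travel": [0, 0, 0], "dr": [0, 0, 1]},
  {"travel": [0, 0, 0], "dr": [0, 0, 1]},
  {"travel": [0, 0, 0], "dr": [0, 0, 1]},
  {"travel": [0, 0, 0], "dr": [0, 0, 1]},
])

```text
time_s: 3.8
tcp_pos: [0.4615, 0.1694, 0.1606]
ee_rot: [3.141, -0.0, 0.458]
contact_force: [0.1, 0.5, -0.6]
finger_gap: 0.0513
gripper_force: 0.0
```

Run:
```python
from h import *
st(); plan([.461,.172,.074],down(23),1)
# grip centre from both cams, z=.093
t=np.load('top.npy',allow_pickle=True).item(); s=np.load('scene1.npy',allow_pickle=True).item()
print(atz(s,215+220/4,240+340/4,.093))
```

```text
time_s 3.8
tcp_pos [0.4615 0.1694 0.1606]
ee_rot [ 3.1412e+00 -4.0000e-04  4.5770e-01]
contact_force [ 0.1383  0.5329 -0.5883]
finger_gap 0.0513
gripper_force 0.0
joint_pos [ 2.0160e-01  2.8220e-01 -4.5000e-01  8.3810e-01 -3.0000e-04  2.8855e+00]
travel [0.006, -0.022, 0.722] dr [0.0, -0.001, 0.072]
[0.46087729 0.16766374 0.093     ]
```

Call:
jog_arm([
  {"travel": [0, -0.01, 0.72], "dr": [0, 0, 0.07]},
  {"travel": [0, -0.01, 0.72], "dr": [0, 0, 0.07]},
  {"travel": [0, -0.01, 0.72], "dr": [0, 0, 0.07]},
  {"travel": [0, -0.01, 0.72], "dr": [0, 0, 0.07]},
])

```text
time_s: 4.2
tcp_pos: [0.4605, 0.1708, 0.0743]
ee_rot: [-3.141, 0.001, 0.411]
contact_force: [0.3, 0.2, 1.4]
finger_gap: 0.051
gripper_force: 0.0
```

Call:
jog_arm([
  {"travel": [0, 0, 0], "dr": [0, 0, 0]},
  {"travel": [0, 0, 0], "dr": [0, 0, 0]},
  {"travel": [0, 0, 0], "dr": [0, 0, 0]},
  {"travel": [0, 0, 0], "dr": [0, 0, 0]},
  {"travel": [0, 0, 0], "dr": [0, 0, 0]},
], jaw=-1, squeeze=20)

```text
time_s: 4.7
tcp_pos: [0.4622, 0.1725, 0.0762]
ee_rot: [-3.141, -0.004, 0.413]
contact_force: [-1.5, 2.0, 6.6]
finger_gap: 0.0297
gripper_force: 21.2
```

Run:
```python
from h import *
st()
```

```text
time_s 4.7
tcp_pos [0.4622 0.1725 0.0762]
ee_rot [-3.1409 -0.0044  0.4133]
contact_force [-1.4679  1.9587  6.5665]
finger_gap 0.0297
gripper_force 21.1793
joint_pos [ 2.0650e-01  3.8920e-01 -5.5150e-01  6.2600e-01  1.6000e-03  2.9348e+00]
```

Call:
jog_arm([
  {"travel": [0, 0, 0], "dr": [0, 0, 0]},
  {"travel": [0, 0, 0], "dr": [0, 0, 0]},
  {"travel": [0, 0, 0], "dr": [0, 0, 0]},
  {"travel": [0, 0, -0.4], "dr": [0, 0, 0]},
  {"travel": [0, 0, -0.4], "dr": [0, 0, 0]},
], jaw=0.1)

```text
time_s: 5.2
tcp_pos: [0.4639, 0.172, 0.1262]
ee_rot: [3.14, -0.007, 0.413]
contact_force: [2.1, 0.3, 0.8]
finger_gap: 0.047
gripper_force: 0.0
```

Call:
jog_arm([
  {"travel": [0, 0, 0], "dr": [0, 0, -0.95]},
  {"travel": [0, 0, 0], "dr": [0, 0, -0.95]},
  {"travel": [0, 0, 0], "dr": [0, 0, -0.95]},
  {"travel": [0, 0, 0], "dr": [0, 0, -0.95]},
  {"travel": [0, 0, 0], "dr": [0, 0, -0.95]},
])

```text
time_s: 5.7
tcp_pos: [0.4606, 0.1713, 0.1218]
ee_rot: [3.141, 0.0, 1.165]
contact_force: [-0.3, 0.6, -0.2]
finger_gap: 0.047
gripper_force: 0.0
```

Call:
jog_arm([
  {"travel": [0, 0, 0], "dr": [0, 0, -0.95]},
  {"travel": [0, 0, 0], "dr": [0, 0, -0.95]},
  {"travel": [0, 0, 0], "dr": [0, 0, -0.95]},
  {"travel": [0, 0, 0], "dr": [0, 0, -0.95]},
  {"travel": [0, 0, 0], "dr": [0, 0, -0.95]},
])

```text
time_s: 6.2
tcp_pos: [0.4607, 0.1713, 0.1218]
ee_rot: [-3.142, 0.0, 1.911]
contact_force: [-0.2, -0.2, -0.6]
finger_gap: 0.0467
gripper_force: 0.0
```

Run:
```python
from h import *
st(); plan([.462,.1725,.064],down(113.2),1)
```

```text
time_s 6.2
tcp_pos [0.4607 0.1713 0.1218]
ee_rot [-3.1416e+00  3.0000e-04  1.9113e+00]
contact_force [-0.1602 -0.1939 -0.6031]
finger_gap 0.0467
gripper_force 0.0
joint_pos [ 2.0590e-01  3.2750e-01 -5.0070e-01  7.4260e-01 -3.0000e-04  1.4362e+00]
travel [0.006, 0.014, 0.481] dr [-0.0, 0.0, -0.082]
```

Call:
jog_arm([
  {"travel": [0.006, 0.012, 0.465], "dr": [0, 0, -0.082]},
  {"travel": [0.006, 0.012, 0.465], "dr": [0, 0, -0.082]},
  {"travel": [0.006, 0.012, 0.465], "dr": [0, 0, -0.082]},
])

```text
time_s: 6.5
tcp_pos: [0.46, 0.1722, 0.065]
ee_rot: [-3.137, -0.001, 1.968]
contact_force: [-0.3, 0.3, -0.4]
finger_gap: 0.0469
gripper_force: 0.0
```

Call:
jog_arm([
  {"travel": [0, 0, 0], "dr": [0, 0, 0]},
  {"travel": [0, 0, 0], "dr": [0, 0, 0]},
  {"travel": [0, 0, 0], "dr": [0, 0, 0]},
  {"travel": [0, 0, 0], "dr": [0, 0, 0]},
  {"travel": [0, 0, 0], "dr": [0, 0, 0]},
], jaw=-1, squeeze=20)

```text
time_s: 7.0
tcp_pos: [0.4626, 0.1727, 0.0676]
ee_rot: [3.14, 0.001, 1.97]
contact_force: [-0.6, -1.5, 6.0]
finger_gap: 0.0116
gripper_force: 24.3
```

Run:
```python
from h import *
st()
```

```text
time_s 7.0
tcp_pos [0.4626 0.1727 0.0676]
ee_rot [3.1395e+00 7.0000e-04 1.9697e+00]
contact_force [-0.602  -1.4515  5.9785]
finger_gap 0.0116
gripper_force 24.271
joint_pos [ 2.0790e-01  4.0390e-01 -5.5650e-01  6.0820e-01 -3.0000e-04  1.3798e+00]
```

Call:
jog_arm([
  {"travel": [0, 0, 0], "dr": [0, 0, 0]},
  {"travel": [0, 0, 0], "dr": [0, 0, 0]},
  {"travel": [0, 0, -0.1], "dr": [0, 0, 0]},
  {"travel": [0, 0, -0.2], "dr": [0, 0, 0]},
  {"travel": [0, 0, -0.3], "dr": [0, 0, 0]},
], squeeze=80)

```text
time_s: 7.5
tcp_pos: [0.4622, 0.1727, 0.1037]
ee_rot: [3.141, 0.0, 1.97]
contact_force: [0.2, -0.2, -0.3]
finger_gap: 0.0105
gripper_force: 77.9
```

Call:
jog_arm([
  {"travel": [0, 0, -0.15], "dr": [0, 0, 0]},
  {"travel": [0, 0, -0.3], "dr": [0, 0, 0]},
  {"travel": [0, 0, -0.45], "dr": [0, 0, 0]},
  {"travel": [0, 0, -0.45], "dr": [0, 0, 0]},
])

```text
time_s: 7.9
tcp_pos: [0.4638, 0.1731, 0.1593]
ee_rot: [3.136, 0.001, 1.97]
contact_force: [0.3, -0.6, -0.8]
finger_gap: 0.0103
gripper_force: 77.9
```

Run:
```python
from h import *
st(); plan([.4555,-.164,.135],down(90),3,1)
```

```text
time_s 7.9
tcp_pos [0.4638 0.1731 0.1593]
ee_rot [3.1361e+00 1.1000e-03 1.9698e+00]
contact_force [ 0.3264 -0.5684 -0.8213]
finger_gap 0.0103
gripper_force 77.9046
joint_pos [ 0.2079  0.2859 -0.4487  0.8306  0.      1.3797]
travel [-0.854, -0.385, 0.066] dr [0.007, -0.0, 0.508]
travel [-0.936, -0.024, 0.067] dr [0.0, -0.0, -0.0]
travel [-0.937, -0.023, 0.068] dr [0.0, -0.0, -0.0]
```

Call:
jog_arm([
  {"travel": [-0.854, -0.385, 0.066], "dr": [0, 0, 0.508]},
  {"travel": [-0.854, -0.385, 0.066], "dr": [0, 0, 0.508]},
  {"travel": [-0.854, -0.385, 0.066], "dr": [0, 0, 0.508]},
  {"travel": [-0.854, -0.385, 0.066], "dr": [0, 0, 0.508]},
])

```text
time_s: 8.3
tcp_pos: [0.4586, 0.0585, 0.1478]
ee_rot: [-3.141, 0.0, 1.567]
contact_force: [-0.6, -0.8, -1.5]
finger_gap: 0.0104
gripper_force: 77.9
```

Call:
jog_arm([
  {"travel": [-0.936, -0.024, 0.067], "dr": [0, 0, 0]},
  {"travel": [-0.936, -0.024, 0.067], "dr": [0, 0, 0]},
  {"travel": [-0.936, -0.024, 0.067], "dr": [0, 0, 0]},
  {"travel": [-0.936, -0.024, 0.067], "dr": [0, 0, 0]},
])

```text
time_s: 8.7
tcp_pos: [0.4562, -0.0528, 0.1399]
ee_rot: [-3.141, -0.001, 1.57]
contact_force: [0.3, 1.0, -0.8]
finger_gap: 0.0105
gripper_force: 77.9
```

Call:
jog_arm([
  {"travel": [-0.937, -0.023, 0.068], "dr": [0, 0, 0]},
  {"travel": [-0.937, -0.023, 0.068], "dr": [0, 0, 0]},
  {"travel": [-0.937, -0.023, 0.068], "dr": [0, 0, 0]},
  {"travel": [-0.937, -0.023, 0.068], "dr": [0, 0, 0]},
])

```text
time_s: 9.1
tcp_pos: [0.4538, -0.1645, 0.1318]
ee_rot: [3.141, -0.001, 1.57]
contact_force: [0.2, 0.2, -0.1]
finger_gap: 0.0103
gripper_force: 77.9
```

Run:
```python
from h import *
st(); plan([.4555,-.164,.095],down(90),1)
```

```text
time_s 9.1
tcp_pos [ 0.4538 -0.1645  0.1318]
ee_rot [ 3.1414e+00 -8.0000e-04  1.5703e+00]
contact_force [ 0.176   0.2361 -0.0914]
finger_gap 0.0103
gripper_force 77.9434
joint_pos [-5.014e-01  3.005e-01 -5.098e-01  7.608e-01  8.000e-04  1.070e+00]
travel [0.004, 0.014, 0.307] dr [0.0, -0.001, -0.001]
```

Call:
jog_arm([
  {"travel": [0.004, 0.014, 0.2], "dr": [0, 0, 0]},
  {"travel": [0.004, 0.014, 0.37], "dr": [0, 0, 0]},
  {"travel": [0.004, 0.014, 0.37], "dr": [0, 0, 0]},
])

```text
time_s: 9.4
tcp_pos: [0.4532, -0.1605, 0.0856]
ee_rot: [-3.137, -0.004, 1.574]
contact_force: [-1.2, 1.2, 0.3]
finger_gap: 0.0108
gripper_force: 78.0
```

Run:
```python
from h import *
st()
t=snap('top'); s=snap('scene'); np.save('top2.npy',t,allow_pickle=True); np.save('scene2.npy',s,allow_pickle=True)
p,Rr=cur(); o=p+np.array([0,0,-.0086])
b=cv2.resize(s['color'][215:295,320:420,::-1],None,fx=8,fy=8,interpolation=2)[:600]
f=lambda q:tuple(int(v) for v in (proj(s,q)[0]-(320,215))*8)
for k in range(8): # predicted tongue tips (red), slots from top-view estimate (green)
    cv2.circle(b,f(o+[0,-.035+.01*k,-.015]),2,(0,0,255),-1)
    cv2.circle(b,f([.4555,-.164-.035+.01*k,.054]),2,(0,255,0),-1)
cv2.imwrite('pics/c3.png',b)
```

```text
time_s 9.4
tcp_pos [ 0.4532 -0.1605  0.0856]
ee_rot [-3.137  -0.0036  1.5742]
contact_force [-1.1613  1.2281  0.3433]
finger_gap 0.0108
gripper_force 77.9998
joint_pos [-4.9470e-01  3.6270e-01 -5.6320e-01  6.5070e-01  1.0000e-03  1.0728e+00]
```

View pics/c3.png

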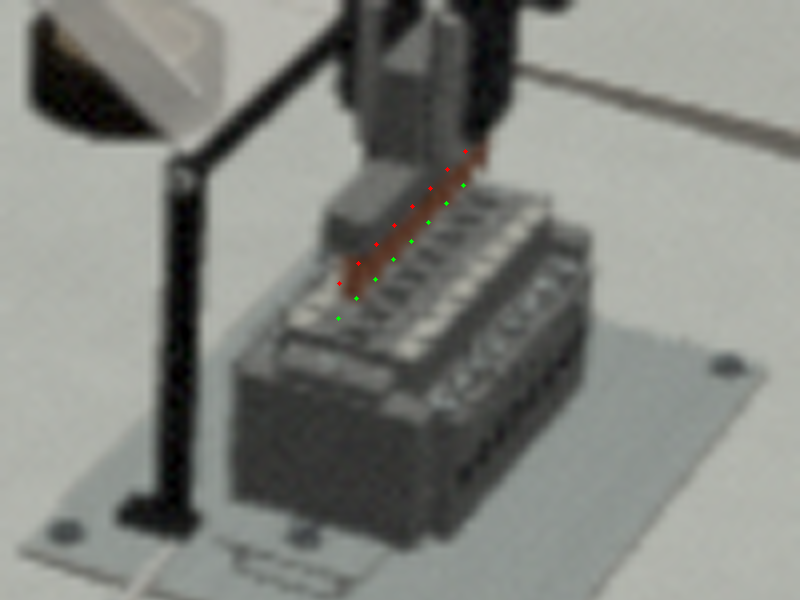

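The copper tips run from (350,297) to (483,160), over the slot row at (352,330) to (487,200). They are aligned to about 1 mm in the scene view. I'll let the arm settle and read the pose again.

Call:
jog_arm([
  {"travel": [0, 0, 0], "dr": [0, 0, 0]},
  {"travel": [0, 0, 0], "dr": [0, 0, 0]},
  {"travel": [0, 0, 0], "dr": [0, 0, 0]},
])

```text
time_s: 9.8
tcp_pos: [0.4556, -0.1641, 0.0885]
ee_rot: [3.14, 0.001, 1.571]
contact_force: [0.5, -0.3, -0.4]
finger_gap: 0.0108
gripper_force: 78.0
```

Run:
```python
from h import *
st()
s=snap('scene'); np.save('scene3.npy',s,allow_pickle=True)
p,Rr=cur(); o=p+np.array([0,0,-.0086])
b=cv2.resize(s['color'][228:268,355:391,::-1],None,fx=15,fy=15,interpolation=2)
f=lambda q:tuple(int(v) for v in (proj(s,q)[0]-(355,228))*15+7)
for k in (0,7):
    cv2.circle(b,f(o+[0,-.035+.01*k,-.015]),2,(0,0,255),-1)
    cv2.circle(b,f([.4555,-.164-.035+.01*k,.054]),2,(0,255,0),-1)
    print(f(o+[0,-.035+.01*k,-.015]),f([.4555,-.164-.035+.01*k,.054]))
cv2.imwrite('pics/c4.png',b)
```

```text
time_s 9.8
tcp_pos [ 0.4556 -0.1641  0.0885]
ee_rot [3.1402e+00 7.0000e-04 1.5711e+00]
contact_force [ 0.5045 -0.3312 -0.4054]
finger_gap 0.0108
gripper_force 77.9974
joint_pos [-4.9830e-01  3.5940e-01 -5.5860e-01  6.5130e-01  1.0000e-04  1.0721e+00]
(357, 84) (350, 160)
(121, 330) (116, 409)
```

View pics/c4.png

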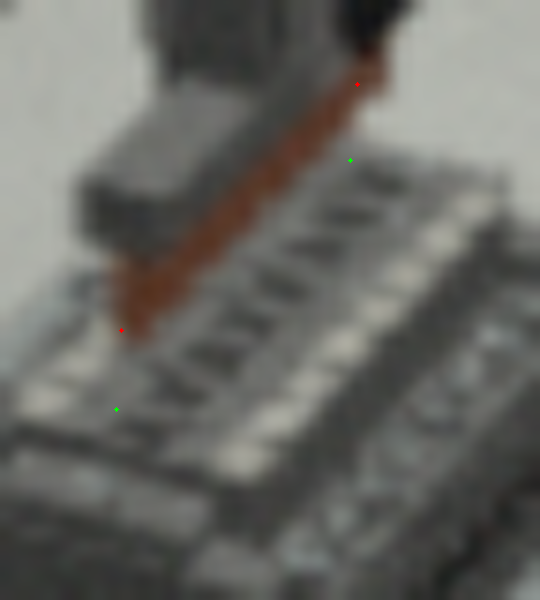

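Call:
jog_arm([
  {"travel": [0.008, -0.008, 0.0], "dr": [0, 0, 0]},
  {"travel": [0.008, -0.008, 0.08], "dr": [0, 0, 0]},
  {"travel": [0.008, -0.008, 0.12], "dr": [0, 0, 0]},
  {"travel": [0.008, -0.008, 0.12], "dr": [0, 0, 0]},
  {"travel": [0.008, -0.008, 0.12], "dr": [0, 0, 0]},
])

```text
time_s: 10.35
tcp_pos: [0.4538, -0.163, 0.0728]
ee_rot: [-3.141, -0.0, 1.571]
contact_force: [-0.3, -0.1, -1.0]
finger_gap: 0.0108
gripper_force: 78.0
```

Call:
jog_arm([
  {"travel": [0, 0, 0.03], "dr": [0, 0, 0]},
  {"travel": [0, 0, 0.06], "dr": [0, 0, 0]},
  {"travel": [0, 0, 0.06], "dr": [0, 0, 0]},
  {"travel": [0, 0, 0.06], "dr": [0, 0, 0]},
])

```text
time_s: 10.75
tcp_pos: [0.454, -0.163, 0.0659]
ee_rot: [-3.141, -0.0, 1.571]
contact_force: [0.3, 0.4, -1.1]
finger_gap: 0.0105
gripper_force: 78.0
```

Call:
jog_arm([
  {"travel": [0, 0, 0.03], "dr": [0, 0, 0]},
  {"travel": [0, 0, 0.06], "dr": [0, 0, 0]},
  {"travel": [0, 0, 0.08], "dr": [0, 0, 0]},
  {"travel": [0, 0, 0.08], "dr": [0, 0, 0]},
])

```text
time_s: 11.15
tcp_pos: [0.4545, -0.1634, 0.0626]
ee_rot: [3.139, 0.002, 1.571]
contact_force: [-18.6, 8.7, 67.2]
finger_gap: 0.0104
gripper_force: 87.8
```

Call:
jog_arm([
  {"travel": [0, 0, -0.03], "dr": [0, 0, 0]},
  {"travel": [0, 0, -0.03], "dr": [0, 0, 0]},
  {"travel": [0, 0, -0.03], "dr": [0, 0, 0]},
  {"travel": [0, 0, -0.03], "dr": [0, 0, 0]},
], jaw=-0.5)

```text
time_s: 11.55
tcp_pos: [0.4537, -0.1629, 0.0594]
ee_rot: [-3.141, -0.0, 1.571]
contact_force: [-0.1, -0.1, -0.3]
finger_gap: 0.0214
gripper_force: 0.0
```

Call:
jog_arm([
  {"travel": [0, 0, -0.1], "dr": [0, 0, 0]},
  {"travel": [0, 0, -0.25], "dr": [0, 0, 0]},
  {"travel": [0, 0, -0.5], "dr": [0, 0, 0]},
  {"travel": [0, -0.3, -1], "dr": [0, 0, 0]},
  {"travel": [0, -0.5, -1], "dr": [0, 0, 0]},
])

```text
time_s: 12.05
tcp_pos: [0.396, -0.1644, 0.1836]
ee_rot: [3.137, 0.003, 1.572]
contact_force: [-0.2, -0.4, 0.9]
finger_gap: 0.0215
gripper_force: 0.0
```

Run:
```python
from h import *
st()
t=snap('top'); s=snap('scene'); np.save('top4.npy',t,allow_pickle=True); np.save('scene4.npy',s,allow_pickle=True)
b=cv2.resize(s['color'][165:285,300:400,::-1],None,fx=5,fy=5,interpolation=2)
a=cv2.resize(t['color'][180:300,335:395,::-1],None,fx=5,fy=5,interpolation=2)
cv2.imwrite('pics/c5.png',np.hstack([b,a]))
```

```text
time_s 12.05
tcp_pos [ 0.396  -0.1644  0.1836]
ee_rot [3.1370e+00 2.9000e-03 1.5722e+00]
contact_force [-0.2258 -0.3636  0.9351]
finger_gap 0.0215
gripper_force 0.0
joint_pos [-0.5659  0.1418 -0.5679  0.8557  0.      1.0035]
```

View pics/c5.png

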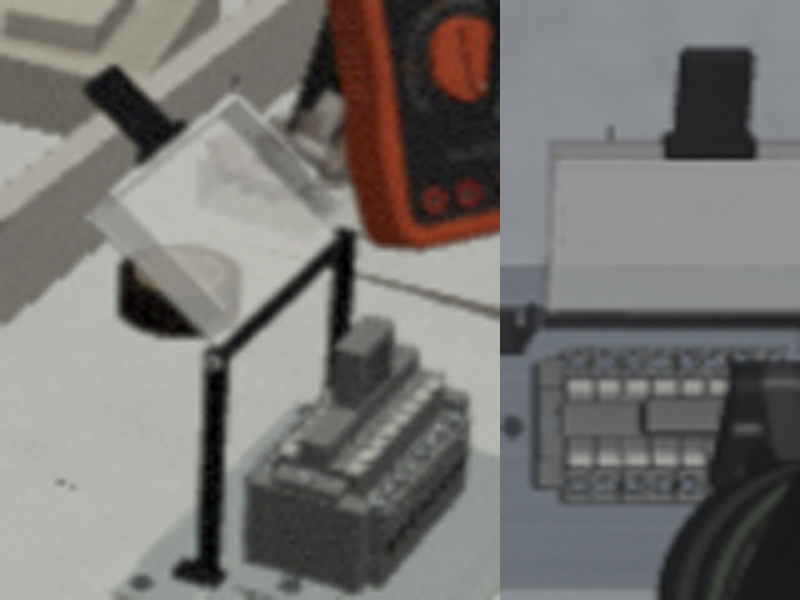

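Run:
```python
from h import *
t=np.load('top4.npy',allow_pickle=True).item(); s=np.load('scene4.npy',allow_pickle=True).item()
H=np.array([.488,-.163,.0935])
for th in np.arange(2.2,3.01,.1):
    c,n=np.cos(th),np.sin(th); q=H+[-.094*c-.009*n,0,.094*n-.009*c]
    # tab far end and base (18mm either side)
    e=H+[-.112*c-.009*n,0,.112*n-.009*c]
    print(round(th,2),q.round(4),proj(s,q)[0]+[1.1,.6],proj(t,q-[.0011,.0011,0])[0],'end',proj(s,e)[0]+[1.1,.6],proj(t,e-[.0011,.0011,0])[0])
```

```text
2.2 [ 0.536  -0.163   0.1748] [333.64543652 176.8095027 ] [379.061364   208.55259741] end [328.54738113 167.98870091] [380.29505723 200.12020388]
2.3 [ 0.5439 -0.163   0.1696] [329.62926827 178.61311833] [378.54918413 204.03847052] end [323.83774694 170.27890971] [379.65181903 194.81505817]
2.4 [ 0.5512 -0.163   0.1636] [325.92161516 180.85264575] [377.98348546 200.03001913] end [319.51233908 173.07954239] [378.9464917  190.15563251]
2.5 [ 0.5579 -0.163   0.157 ] [322.55558751 183.49815594] [377.37269164 196.56465027] end [315.6083032  176.35209132] [378.19014083 186.18248108]
2.6 [ 0.5639 -0.163   0.1497] [319.55965446 186.51639084] [376.72549685 193.6697822 ] end [312.15692131 180.05448834] [377.39400486 182.92276659]
2.7 [ 0.5691 -0.163   0.1418] [316.95759835 189.8713489 ] [376.05066606 191.36311157] end [309.18365933 184.14186211] [376.56922513 180.39094523]
2.8 [ 0.5736 -0.163   0.1335] [314.76854584 193.52484904] [375.35685683 189.65314157] end [306.70830732 188.56724845] [375.72661501 178.58978897]
2.9 [ 0.5771 -0.163   0.1247] [313.00706306 197.43706213] [374.65246695 188.53991169] end [304.74519272 193.28224134] [374.87647307 177.51164441]
3.0 [ 0.5798 -0.163   0.1157] [311.68330176 201.56700197] [373.94551067 188.01586794] end [303.30344771 198.23757678] [374.02844145 177.13983049]
```

The bridge looks seated in both views: the spine is flush at (330,430) in the left half, with no copper showing. The tab runs from (103,80) to (160,150), which puts the cover at about 2.45 rad. Next I'll turn the gripper and go above the tab.

Call:
jog_arm([
  {"travel": [0, 0, -0.35], "dr": [0, 0, -0.95]},
  {"travel": [0, 0, -0.35], "dr": [0, 0, -0.95]},
  {"travel": [0, 0, -0.35], "dr": [0, 0, -0.95]},
  {"travel": [0, 0, -0.35], "dr": [0, 0, -0.95]},
  {"travel": [0, 0, -0.35], "dr": [0, 0, -0.95]},
], jaw=0.05)

```text
time_s: 12.65
tcp_pos: [0.3943, -0.163, 0.2219]
ee_rot: [3.142, -0.0, 2.323]
contact_force: [0.9, -0.3, -0.7]
finger_gap: 0.0444
gripper_force: 0.0
```

Call:
jog_arm([
  {"travel": [0, 0, 0], "dr": [0, 0, -0.95]},
  {"travel": [0, 0, 0], "dr": [0, 0, -0.95]},
  {"travel": [0, 0, 0], "dr": [0, 0, -0.95]},
  {"travel": [0, 0, 0], "dr": [0, 0, -0.95]},
  {"travel": [0, 0, 0], "dr": [0, 0, -0.95]},
])

```text
time_s: 13.15
tcp_pos: [0.3943, -0.163, 0.2217]
ee_rot: [3.141, -0.001, 3.069]
contact_force: [-0.9, -0.1, 0.0]
finger_gap: 0.0451
gripper_force: 0.0
```

Run:
```python
from h import *
st(); plan([.560,-.163,.22],down(180),2,1)
```

```text
time_s 13.15
tcp_pos [ 0.3943 -0.163   0.2217]
ee_rot [ 3.1410e+00 -6.0000e-04  3.0692e+00]
contact_force [-0.8609 -0.1397  0.0361]
finger_gap 0.0451
gripper_force 0.0
joint_pos [-5.655e-01  1.055e-01 -5.037e-01  9.623e-01  2.000e-04 -4.931e-01]
travel [-0.689, 0.05, 0.007] dr [0.001, -0.001, -0.092]
travel [-0.69, -0.0, 0.007] dr [-0.0, 0.0, -0.0]
```

Call:
jog_arm([
  {"travel": [-0.689, 0.05, 0.007], "dr": [0, 0, -0.092]},
  {"travel": [-0.689, 0.05, 0.007], "dr": [0, 0, -0.092]},
  {"travel": [-0.689, 0.05, 0.007], "dr": [0, 0, -0.092]},
])

```text
time_s: 13.45
tcp_pos: [0.4808, -0.1639, 0.2206]
ee_rot: [-3.141, 0.002, 3.137]
contact_force: [-0.7, 0.3, -0.5]
finger_gap: 0.0449
gripper_force: 0.0
```

Call:
jog_arm([
  {"travel": [-0.69, 0, 0], "dr": [0, 0, 0]},
  {"travel": [-0.69, 0, 0], "dr": [0, 0, 0]},
  {"travel": [-0.69, 0, 0], "dr": [0, 0, 0]},
  {"travel": [-0.69, 0, 0], "dr": [0, 0, 0]},
])

```text
time_s: 13.85
tcp_pos: [0.5592, -0.1638, 0.2202]
ee_rot: [3.141, -0.002, 3.136]
contact_force: [-0.1, 0.4, 0.2]
finger_gap: 0.0448
gripper_force: 0.0
```

Run:
```python
from h import *
st(); plan([.560,-.163,.148],down(180),1)
s=snap('scene'); save(s,'c6.png',(270,80,390,230),4)
```

```text
time_s 13.85
tcp_pos [ 0.5592 -0.1638  0.2202]
ee_rot [ 3.1408e+00 -2.4000e-03  3.1357e+00]
contact_force [-0.1117  0.4036  0.2132]
finger_gap 0.0448
gripper_force 0.0
joint_pos [-4.1140e-01  3.9570e-01 -1.1910e-01  1.0585e+00 -2.0000e-04 -4.0560e-01]
travel [-0.008, 0.006, 0.602] dr [0.001, -0.003, -0.007]
```

View pics/c6.png

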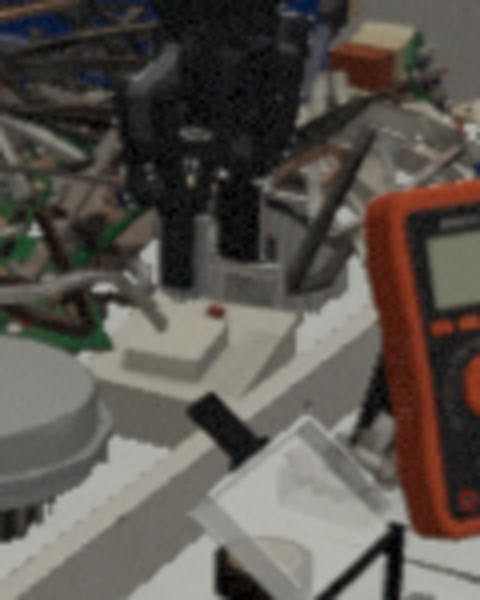

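The fingertips are at (180–260, 270–285), straight above the tab, which spans (207,400) to (255,450). I'll descend about 75 mm and pinch.

Call:
jog_arm([
  {"travel": [-0.005, 0.006, 0.3], "dr": [0, 0, 0]},
  {"travel": [-0.005, 0.006, 0.5], "dr": [0, 0, 0]},
  {"travel": [-0.005, 0.006, 0.625], "dr": [0, 0, 0]},
  {"travel": [-0.005, 0.006, 0.625], "dr": [0, 0, 0]},
])

```text
time_s: 14.3
tcp_pos: [0.5573, -0.1627, 0.1442]
ee_rot: [3.14, -0.005, 3.135]
contact_force: [-1.0, 0.2, -0.1]
finger_gap: 0.0451
gripper_force: 0.0
```

Call:
jog_arm([
  {"travel": [0, 0, 0], "dr": [0, 0, 0]},
  {"travel": [0, 0, 0], "dr": [0, 0, 0]},
  {"travel": [0, 0, 0], "dr": [0, 0, 0]},
  {"travel": [0, 0, 0], "dr": [0, 0, 0]},
], jaw=-1, squeeze=20)

```text
time_s: 14.7
tcp_pos: [0.5607, -0.1639, 0.1471]
ee_rot: [-3.14, 0.001, 3.135]
contact_force: [-1.3, -1.7, 1.1]
finger_gap: 0.0231
gripper_force: 22.7
```

Run:
```python
from h import *
st(); p,_=cur(); H=np.array([.488,.0935])
g=np.array([p[0],p[2]+.014]); d=g-H; r=np.hypot(*d); a=np.arctan2(d[1],d[0]); print(r,a)
af=np.pi+np.arctan2(.009,np.sqrt(r*r-.009**2)) # shut direction
R0=r
n=16; q=[]
for k in range(1,n+1):
    b=a+(af-a)*k/n; q.append(H+r*np.array([np.cos(b),np.sin(b)])-g)
q=np.array(q)
for k in range(0,n,4):
    base=q[k-1] if k else 0
    print([[round(-v[0]/.12,3),0,round(-v[1]/.12,3)] for v in q[k:k+4]-base])
```

```text
time_s 14.7
tcp_pos [ 0.5607 -0.1639  0.1471]
ee_rot [-3.1404e+00  1.1000e-03  3.1351e+00]
contact_force [-1.3101 -1.7084  1.111 ]
finger_gap 0.0231
gripper_force 22.6605
joint_pos [-4.105e-01  4.539e-01 -2.259e-01  8.895e-01 -7.000e-04 -4.039e-01]
0.09924614095428623 0.7494148982483474
[[np.float64(0.094), 0, np.float64(-0.087)], [np.float64(0.201), 0, np.float64(-0.158)], [np.float64(0.317), 0, np.float64(-0.212)], [np.float64(0.441), 0, np.float64(-0.247)]]
[[np.float64(0.127), 0, np.float64(-0.016)], [np.float64(0.255), 0, np.float64(-0.012)], [np.float64(0.381), 0, np.float64(0.012)], [np.float64(0.502), 0, np.float64(0.055)]]
[[np.float64(0.113), 0, np.float64(0.061)], [np.float64(0.215), 0, np.float64(0.139)], [np.float64(0.303), 0, np.float64(0.232)], [np.float64(0.376), 0, np.float64(0.337)]]
[[np.float64(0.056), 0, np.float64(0.115)], [np.float64(0.094), 0, np.float64(0.238)], [np.float64(0.112), 0, np.float64(0.365)], [np.float64(0.11), 0, np.float64(0.493)]]
```

Call:
jog_arm([
  {"travel": [0.094, 0, -0.087], "dr": [0, 0, 0]},
  {"travel": [0.201, 0, -0.158], "dr": [0, 0, 0]},
  {"travel": [0.317, 0, -0.212], "dr": [0, 0, 0]},
  {"travel": [0.441, 0, -0.247], "dr": [0, 0, 0]},
  {"travel": [0.441, 0, -0.247], "dr": [0, 0, 0]},
])

```text
time_s: 15.2
tcp_pos: [0.5062, -0.1638, 0.1775]
ee_rot: [-3.14, 0.001, 3.134]
contact_force: [1.2, -3.2, 1.4]
finger_gap: 0.0227
gripper_force: 22.2
```

Call:
jog_arm([
  {"travel": [0.127, 0, -0.016], "dr": [0, 0, 0]},
  {"travel": [0.255, 0, -0.012], "dr": [0, 0, 0]},
  {"travel": [0.381, 0, 0.012], "dr": [0, 0, 0]},
  {"travel": [0.502, 0, 0.055], "dr": [0, 0, 0]},
  {"travel": [0.502, 0, 0.055], "dr": [0, 0, 0]},
])

```text
time_s: 15.7
tcp_pos: [0.4459, -0.1636, 0.1702]
ee_rot: [-3.139, -0.0, 3.134]
contact_force: [-2.6, -3.8, 7.4]
finger_gap: 0.023
gripper_force: 24.5
```

Call:
jog_arm([
  {"travel": [0.113, 0, 0.061], "dr": [0, 0, 0]},
  {"travel": [0.215, 0, 0.139], "dr": [0, 0, 0]},
  {"travel": [0.303, 0, 0.232], "dr": [0, 0, 0]},
  {"travel": [0.376, 0, 0.337], "dr": [0, 0, 0]},
  {"travel": [0.376, 0, 0.337], "dr": [0, 0, 0]},
])

```text
time_s: 16.2
tcp_pos: [0.4, -0.1634, 0.1282]
ee_rot: [-3.139, -0.003, 3.134]
contact_force: [-4.2, -6.1, 2.1]
finger_gap: 0.0233
gripper_force: 23.2
```

Call:
jog_arm([
  {"travel": [0.056, 0, 0.115], "dr": [0, 0, 0]},
  {"travel": [0.094, 0, 0.238], "dr": [0, 0, 0]},
  {"travel": [0.112, 0, 0.365], "dr": [0, 0, 0]},
  {"travel": [0.11, 0, 0.48], "dr": [0, 0, 0]},
  {"travel": [0.11, 0, 0.493], "dr": [0, 0, 0]},
])

```text
time_s: 16.7
tcp_pos: [0.3871, -0.1634, 0.0687]
ee_rot: [-3.139, -0.004, 3.134]
contact_force: [-5.0, -6.1, 1.3]
finger_gap: 0.0228
gripper_force: 23.9
```

Run:
```python
from h import *
st()
```

```text
time_s 16.7
tcp_pos [ 0.3871 -0.1634  0.0687]
ee_rot [-3.1387 -0.0041  3.1341]
contact_force [-5.0007 -6.0913  1.3271]
finger_gap 0.0228
gripper_force 23.9239
joint_pos [-0.5721  0.2938 -0.7327  0.5461 -0.0047 -0.5646]
```

Call:
jog_arm([
  {"travel": [0, 0, 0.03], "dr": [0, 0, 0]},
  {"travel": [0, 0, 0.06], "dr": [0, 0, 0]},
  {"travel": [0, 0, 0.06], "dr": [0, 0, 0]},
])

```text
time_s: 17.0
tcp_pos: [0.388, -0.1636, 0.0639]
ee_rot: [-3.138, -0.002, 3.134]
contact_force: [-7.8, -3.6, 20.3]
finger_gap: 0.023
gripper_force: 26.3
```

The force rose to 20 N, so the cover is on its stop. I'll release, rise, close the fingers, and press the cover from above as a check.

Call:
jog_arm([
  {"travel": [0, 0, -0.02], "dr": [0, 0, 0]},
  {"travel": [0, 0, -0.02], "dr": [0, 0, 0]},
  {"travel": [0, 0, -0.02], "dr": [0, 0, 0]},
  {"travel": [0, 0, -0.02], "dr": [0, 0, 0]},
], jaw=0)

```text
time_s: 17.4
tcp_pos: [0.3886, -0.1619, 0.0646]
ee_rot: [3.141, -0.001, 3.136]
contact_force: [-0.0, 0.3, -0.7]
finger_gap: 0.043
gripper_force: 0.0
```

Call:
jog_arm([
  {"travel": [0, 0, -0.2], "dr": [0, 0, 0]},
  {"travel": [0, 0, -0.45], "dr": [0, 0, 0]},
  {"travel": [0, 0, -0.5], "dr": [0, 0, 0]},
  {"travel": [0, 0, -0.5], "dr": [0, 0, 0]},
])

```text
time_s: 17.8
tcp_pos: [0.3896, -0.1627, 0.1255]
ee_rot: [-3.141, 0.002, 3.136]
contact_force: [-0.1, -1.0, -1.0]
finger_gap: 0.0424
gripper_force: 0.0
```

Call:
jog_arm([
  {"travel": [0, 0, 0], "dr": [0, 0, 0]},
  {"travel": [0, 0, 0], "dr": [0, 0, 0]},
  {"travel": [0, 0, 0], "dr": [0, 0, 0]},
  {"travel": [0, 0, 0], "dr": [0, 0, 0]},
  {"travel": [0, 0, 0], "dr": [0, 0, 0]},
], jaw=-1)

```text
time_s: 18.3
tcp_pos: [0.3887, -0.1622, 0.1245]
ee_rot: [3.141, -0.001, 3.135]
contact_force: [-0.3, -0.4, -0.0]
finger_gap: -0.0001
gripper_force: 0.0
```

Run:
```python
from h import *
st()
```

```text
time_s 18.3
tcp_pos [ 0.3887 -0.1622  0.1245]
ee_rot [ 3.1412e+00 -6.0000e-04  3.1353e+00]
contact_force [-0.2509 -0.4004 -0.0015]
finger_gap -0.0001
gripper_force 0.0
joint_pos [-0.571   0.2064 -0.6652  0.7    -0.     -0.5647]
```

Call:
jog_arm([
  {"travel": [-0.03, 0, 0.2], "dr": [0, 0, 0]},
  {"travel": [-0.03, 0, 0.28], "dr": [0, 0, 0]},
  {"travel": [-0.03, 0, 0.33], "dr": [0, 0, 0]},
  {"travel": [-0.03, 0, 0.33], "dr": [0, 0, 0]},
])

```text
time_s: 18.7
tcp_pos: [0.392, -0.1621, 0.0866]
ee_rot: [3.141, -0.001, 3.135]
contact_force: [-7.3, 3.4, 23.9]
finger_gap: -0.0002
gripper_force: 11.6
```

Call:
jog_arm([
  {"travel": [0, 0, -0.3], "dr": [0, 0, 0]},
  {"travel": [0.3, 0, -0.8], "dr": [0, 0, 0]},
  {"travel": [0.8, 0, -0.9], "dr": [0, 0, 0]},
  {"travel": [0.8, 0, -0.9], "dr": [0, 0, 0]},
  {"travel": [0.8, 0, -0.9], "dr": [0, 0, 0]},
])

```text
time_s: 19.2
tcp_pos: [0.2945, -0.1614, 0.1945]
ee_rot: [-3.141, 0.001, 3.133]
contact_force: [0.3, -0.5, -0.0]
finger_gap: 0.0003
gripper_force: 0.0
```

Run:
```python
from h import *
st()
s=snap('scene'); t=snap('top')
b=cv2.resize(s['color'][185:305,310:410,::-1],None,fx=5,fy=5,interpolation=2)
a=cv2.resize(t['color'][150:310,230:430,::-1],None,fx=1.5,fy=1.5,interpolation=2); a=cv2.copyMakeBorder(a,0,600-a.shape[0],0,0,0)
cv2.imwrite('pics/c7.png',np.hstack([b,a]))
```

```text
time_s 19.2
tcp_pos [ 0.2945 -0.1614  0.1945]
ee_rot [-3.1406e+00  5.0000e-04  3.1331e+00]
contact_force [ 0.2846 -0.4763 -0.0175]
finger_gap 0.0003
gripper_force 0.0
joint_pos [-7.219e-01 -4.660e-02 -7.382e-01  8.781e-01 -4.000e-04 -7.134e-01]
```

View pics/c7.png

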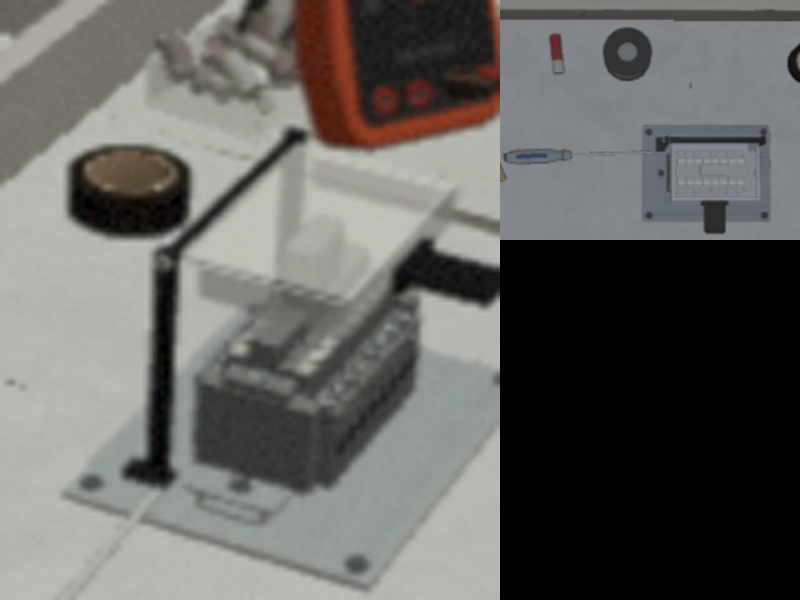

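The cover lies level over the seated bridge, with the tab at (450,275) in front. The driver and cell are where they were.

```bash
python3 -c "
from cell import manip
print(manip.close_job())"
```

```text
the job is handed in; nothing more can be done
None
```

The bridge is pressed fully home in the new strip, the cover is shut over it, and the job was handed in at about 19 s; the hand-in gave no verdict.

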